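# Timed firmness test on a ripening cheese

## Task

Wind the clockwork timer's brass key clockwise, fully up to its stop (it takes several part turns). Then take the black firmness gauge out of its rest and hold its tip on the blue spot of the cheese, square to the sloping rind, pressing gently until the sprung plunger is about half-way in; never push hard on the cheese. Finish while still holding the gauge there, steady, and leave everything else on the table where it is.

Things in the scene. Friction and masses are not known exactly. Their poses are not given: they have to be found in the camera images.
- key (a joint): turn of the timer's winding key, rad: 0 unwound, grows clockwise seen from above, hard stop at 3.3 (fully wound). It starts between 0 and 0.6, needs about 0.08 N m and stays where it is left (regrip freely)
- key_grip (a point): centre of the flat brass wing of the key, on its vertical axis, 80 mm above the table. Wing: 40 mm long (point x), 9 mm thick (point y: pinch across this), 26 mm tall; turns with the key. Below it a 12 mm stem, 22 mm free, then the green round timer, 72 mm wide, top 45 mm above the table, on a 100 x 85 mm plate fixed to the table
- gauge_center (a point): middle of the black grip barrel (30 mm diameter) of the loose firmness gauge, about 180 g. z axis along the gauge, away from the tip. Barrel reaches 33 mm below and 30 mm above this point, the dial on top 35 mm. Plunger tip, unpressed, is 88 mm below it. Starts upright in its rest with this point 93 mm above the table
- rest: grey block 80 x 80 mm, 60 mm high, fixed, origin centre of underside, with a 23 mm through hole up its middle. The gauge's barrel shoulder sits on the block; its nose (18 mm wide, 31 mm long) and plunger hang in the hole. Lift the gauge straight up by 60 mm or more to clear the block
- gauge_tip (a point): the rounded brass tip of the plunger (ball end of 5 mm radius), the point that touches the cheese; moves with the plunger
- plunger (a joint): how far the sprung plunger is pushed into the gauge, m: 0 out, 0.016 fully in (stop). Spring 300 N/m with 0.9 N preload: about 3.3 N at the half-way 0.008
- gauge: the gauge as a whole; its origin is where the tip is when the plunger is out, z axis along the gauge away from the tip
- cheese: yellow wheel of cheese, 240 mm wide, 70 mm thick, rim rounded by 22 mm, fixed on a sloping wooden board; origin centre of its underside, z axis square out of its upper face, which slopes 15 degrees, its lower side roughly towards the robot
- spot (a point): centre of the blue spot (20 mm wide with a white ring to 26 mm) on the upper face of the cheese; z axis square out of the face, 15 degrees from vertical. About 123 mm above the table. (The white and red round label on the same face is not the spot.)
- coating: amber jar of rind coating with yellow cap, 64 mm wide, 120 mm tall; origin centre of underside; bystander
- mug: blue ceramic mug, 80 mm wide, 90 mm tall; origin centre of underside; bystander
- minicheese: small red-waxed cheese, 100 mm wide, 45 mm tall; origin centre of underside; bystander
- trier: cheese trier lying flat: dark wooden cross handle 98 mm wide, 18 mm thick, with a steel rod 150 mm long; origin under the middle of the cross handle, x axis along the rod; bystander
- stamp: wooden hand stamp, 40 mm wide, 80 mm tall; origin centre of underside; bystander
Not all that is in view belongs to the job. Of the things that look like the gauge, take the one that is farthest to the robot's right at the start.

How it is judged:
On the way, in this order (a step that is already met when the one before it is completed fails the run):
1. the timer is fully wound while the gauge is still in its rest (value of joint key above 3 rad and distance of gauge_center from where it was at the start of the episode below 0.02 m), for 0.2 s.
2. the gauge is lifted out of its rest by the gripper (distance of gauge_center from where it was at the start of the episode above 0.055 m and contact force between the fingers and gauge above 1 N), for 0.2 s.
3. the gauge's tip is pressed gently and squarely on the spot and held (distance between gauge_tip and spot below 0.01 m and angle between the z axis of gauge_center and the z axis of spot, either way round below 0.14 rad and value of joint plunger between 0.004 and 0.012 m and contact force between gauge and cheese between 1.2 and 6.5 N and contact force between the fingers and gauge above 1 N and linear speed of gauge below 0.02 m/s and value of joint key above 3 rad), for 0.5 s.
At the end, for the whole second after the job is handed in: The key is within 0.3 rad of its stop; the gripper holds the gauge still, its tip within 10 mm of the spot's centre, its axis within 8 degrees (0.14 rad) of square to the rind, the plunger 4 to 12 mm in (of 16), pressing the cheese with 1.2 to 6.5 N (all of step 3); the arm keeps its last pose, push and grip.
It fails at once if the cheese is pushed with more than 12 N (contact force between anything else and cheese above 12 N).
It fails at once if a bystander is shifted by more than 30 mm (distance of any of coating, mug, minicheese, trier, stamp from where it was at the start of the episode above 0.03 m).
It also fails if it takes over 67 s, if anything falls off the work surface, if the arm or the gripper's body presses on something with over 40 N, if the wrist force passes 120 N, or if a joint passes its speed limit or range.

## Robot

A 7-joint arm with a two-finger parallel gripper is mounted at the origin on the work surface. World frame = base frame: x ahead of the robot, y to its left, z up, the work surface at z = 0. Lengths are in m, angles in rad, forces in N, time in s.
With the tool pointing down it reaches from about 0.425 to 0.925 m from the base axis. Payload 6.8 kg.
Tool frame: the origin (TCP) lies midway between the tips of the shut fingers; the grasp point (between the pads) lies bot.grip_point_offset behind it (bot.grip_point_offset is the distance from the TCP to the grasp point, in m); z points along the fingers, y is the line along which they close (so a half turn about z gives the same grasp; the last joint's range is limited). The gripper opens to 85 mm and grips with 20 to 120 N. Pads are 22 mm wide; open, the fingers measure 114 mm over their backs; the gripper's body (76 mm by 85 mm) begins 54 mm behind the grasp point. The pads swing forward as they close: fully open they stand 13 mm farther back than shut.
Start: joints at [1.161, 0.477, 0.022, 1.555, -0.011, 1.109, -0.083], TCP at [0.201, -0.645, 0.206] pointing down, gripper open.
Joint ranges: [-2.96, 2.96], [-0.34, 2.1], [-1.41, 1.46], [0.24, 2.44], [-1.37, 4.51], [0.17, 1.92], [-2.96, 2.96]. Speed limits (rad/s): [2.39, 2.39, 3.14, 3.14, 3.14, 3.14, 3.14].

## Interface

Orientations are given as a unit quaternion [w, x, y, z].
In Python, from station import get_obs, cams, job, bot gives the robot as it stands.
- The arm moves only by the tool arm_command, never from a script. Its argument "rows" is a list that holds one entry, the list of rows, each a list of 5 numbers: the finger opening in mm, from 0 to 85.4, then the shift along the world's x, y, z in units of 60 mm (1.0 is 60 mm), then the turn about the world's z in units of 0.08 rad (1.0 is 0.08 rad). In form: [[[grip, x, y, z, turn], ...]]. A call has exactly 10 rows; each row shifts and turns the commanded pose from where the row before left it; what a row does not reach is not made up. A row lasts 1/8 s, in which the tool goes at most 62.5 mm and 10.7 degrees, less where a joint would pass 70% of its speed; a pose out of reach is approached as far as the arm can. A call with a number of a shift or a turn outside -1 to 1 is refused whole. A call with a gripper value outside its range is refused whole. The fingers move at their own pace and stop on an object; "newtons" is the grip in N (left out, the last holds). Time passes only in rows, so rows that do not move let the fingers close, or fill a call up. It gives the time, the measured TCP pose, the force, the opening and the grip force at its end, in the units of the state.
- get_obs(): the state, without advancing time (a new reading comes with each control period).
- cams.read_camera(name): name is "side" or "top" or "wrist"; returns the picture (480x640x3 uint8, red, green, blue); there is no depth.
- cams.camera_params(name): a dict with "K" (3x3 intrinsics, pixels), "extrinsics" (4x4, takes a point from camera to world coordinates). Camera axes: x right, y down, z forward; pixel columns grow to the right and rows downward; lengths in m; the calibration is good to about 2 mm. A picture is of the moment at which its call begins: read the wrist's pose just before it. camera_params takes no time and is no camera call; for the wrist camera it gives the pose at the moment of the call.
- job.hand_in(): hands the job in; it is judged then, once.
The state is a dict: "t": time; "q": joint angles; "joint_vel": joint speeds; "joint_torque": joint torques, N m; "eef_pos": TCP position; "tool_rot": TCP orientation; "contact_force": force on the tool from outside, world axes, zero at the start; "torque": the same for the moment, N m; "gripper_width": opening from 0.0 (shut) to 1.0 (fully open); "grasp_force": force on a finger pad.
Only numpy, scipy, OpenCV 4.12 (cv2) and the standard library are available. Lean on these libraries where they do the work, as an engineer would, in place of code of your own. Each camera call takes 0.05 s, during which the arm holds its last target. There are 200 camera calls.

## Working session

There is one attempt and no reset: what is moved stays moved. The work goes in short steps, Python scripts to look and compute and a tool call to move; the robot and the scene stay as the last step left them, time stands still between calls to the robot, and variables do not carry over. Pictures are saved under pics/ and viewed, at most 12 in all, crops included, and the job is handed in when it is done.

Besides the shell and the picture viewer there is one more tool, called after "Request:" by a JSON object that holds its "api" and its "payload". arm_command: Moves the arm, as the interface text tells. Its arguments: {"type":"object","properties":{"rows":{"type":"array"},"newtons":{"type":"number"}},"required":["rows"]}

```bash
ls; mkdir -p pics
cat > h.py <<'E'
import numpy as np, cv2
from station import get_obs, cams, job, bot
def shot(n,f):
    P=cams.camera_params(n); im=cams.read_camera(n)[:,:,::-1].copy(); cv2.imwrite(f'pics/{f}.png',im); np.savez(f'pics/{f}.npz',K=P['K'],E=P['extrinsics']); return im
def load(f):
    d=np.load(f'pics/{f}.npz'); return cv2.imread(f'pics/{f}.png'),d['K'],d['E']
def ray(K,E,u,v):
    d=E[:3,:3]@np.linalg.inv(K)@np.array([u,v,1.]); return E[:3,3],d/np.linalg.norm(d)
def onz(K,E,u,v,z):
    o,d=ray(K,E,u,v); return o+d*(z-o[2])/d[2]
def proj(K,E,p):
    c=E[:3,:3].T@(np.array(p)-E[:3,3]); q=K@c; return q[:2]/q[2]
def tri(a,b):
    (o1,d1),(o2,d2)=a,b; s=np.linalg.lstsq(np.c_[d1,-d2],o2-o1,rcond=None)[0]; p,q=o1+s[0]*d1,o2+s[1]*d2; return (p+q)/2,np.linalg.norm(p-q)
E
python3 - <<'E'
from h import *
for n in ['top','side','wrist']:
    shot(n,n+'0'); _,K,E=load(n+'0'); print(n,K[0,0],np.round(E,3).tolist())
o=get_obs(); print({k:np.round(v,3).tolist() for k,v in o.items()}); print(bot.grip_point_offset,[a for a in dir(bot) if a[0]!='_'])
E
```

```text
pics
top 490.75756240314 [[-0.03, -0.975, 0.22, 0.337], [-1.0, 0.029, -0.008, -0.013], [0.001, -0.22, -0.976, 1.313], [0.0, 0.0, 0.0, 1.0]]
side 572.4395313695233 [[0.973, -0.162, 0.166, 0.369], [-0.231, -0.686, 0.689, -1.007], [0.002, -0.709, -0.705, 1.116], [0.0, 0.0, 0.0, 1.0]]
wrist 363.16390580224993 [[0.298, -0.911, -0.286, 0.274], [-0.955, -0.284, -0.087, -0.621], [-0.002, 0.299, -0.954, 0.374], [0.0, 0.0, 0.0, 1.0]]
{'t': 0.15, 'q': [1.161, 0.478, 0.022, 1.556, -0.012, 1.109, -0.083], 'joint_vel': [-0.0, -0.001, -0.001, -0.001, 0.002, 0.002, -0.001], 'joint_torque': [0.001, -59.693, 1.61, -28.149, 0.013, 0.007, -0.0], 'eef_pos': [0.201, -0.644, 0.205], 'tool_rot': [-0.001, 0.989, 0.15, -0.0], 'contact_force': [-0.147, -0.166, 0.064], 'torque': [-0.003, 0.03, -0.017], 'grasp_force': 0.0, 'gripper_width': 0.997}
0.0187 ['PlanningError', 'grip_point_offset']
```

View pics/top0.png

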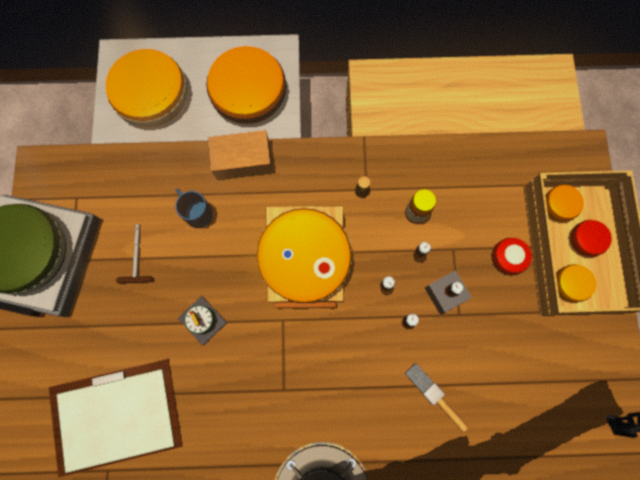

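View pics/side0.png

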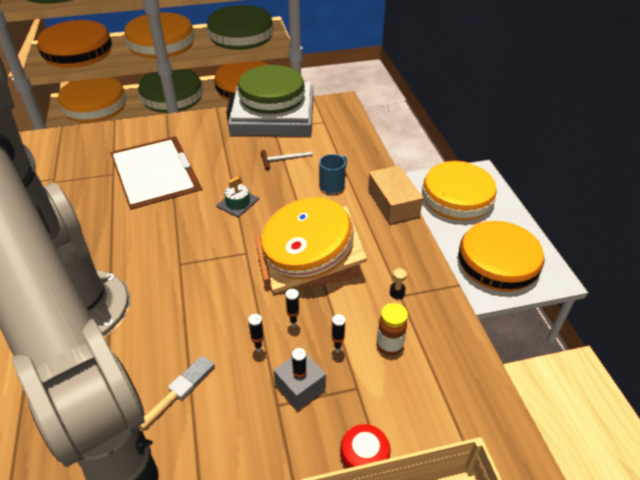

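Candidates for the gauge, as pixels in the top view: (388,284), (412,321), (424,248), and (456,289), which stands in the grey rest. The last is farthest to the robot's right, so I choose it. The timer is at (200,320) and the blue spot at (288,254). I'll check these in a close crop and triangulate.

Run:
```python
from h import *
T,Kt,Et=load('top0'); S,Ks,Es=load('side0')
def crop(im,u,v,r): return cv2.resize(im[v-r:v+r,u-r:u+r],(390,290) if 0 else (290,290),interpolation=cv2.INTER_CUBIC)
cv2.imwrite('pics/m1.png',np.vstack([np.hstack([crop(T,200,320,29),crop(T,456,285,29)]),np.hstack([crop(S,238,195,29),crop(S,300,370,29)])]))
def blob(im,m,u,v,r):
    w=np.zeros(m.shape,np.uint8); w[v-r:v+r,u-r:u+r]=m[v-r:v+r,u-r:u+r]*1; ys,xs=np.nonzero(w); return xs.mean(),ys.mean(),len(xs)
hsv=lambda i:cv2.split(cv2.cvtColor(i,cv2.COLOR_BGR2HSV))
h,s,v=hsv(T); h2,s2,v2=hsv(S)
b1=blob(T,(h>100)&(h<130)&(s>120),288,254,9); b2=blob(S,(h2>100)&(h2<130)&(s2>120),303,217,9)
r1=blob(T,((h<6)|(h>172))&(s>150),324,268,8); r2=blob(S,((h2<6)|(h2>172))&(s2>150),296,245,9)
print(b1,b2,r1,r2)
for a,b in((b1,b2),(r1,r2)):
    print(tri(ray(Kt,Et,*a[:2]),ray(Ks,Es,*b[:2])))
print(onz(Kt,Et,*b1[:2],.123), onz(Ks,Es,*b2[:2],.123))
for (u,w) in ((456,288),):
    print('gauge top',onz(Kt,Et,u,w,.128),onz(Ks,Es,299,355,.128))
print('key',onz(Kt,Et,199,319,.08))
```

```text
(np.float64(287.0), np.float64(253.82608695652175), 23) (np.float64(302.0625), np.float64(216.3125), 16) (np.float64(323.6909090909091), np.float64(267.6181818181818), 55) (np.float64(295.78846153846155), np.float64(245.0), 52)
(array([0.57989081, 0.06752112, 0.12571227]), np.float64(0.00019432056798398121))
(array([ 0.5444947 , -0.02198387,  0.1164249 ]), np.float64(0.00015389044995510644))
[0.5805441  0.06770462 0.123     ] [0.58036804 0.07044462 0.123     ]
gauge top [ 0.48272819 -0.34117843  0.128     ] [ 0.48458089 -0.34663717  0.128     ]
key [0.43050228 0.29169002 0.08      ]
```

View pics/m1.png

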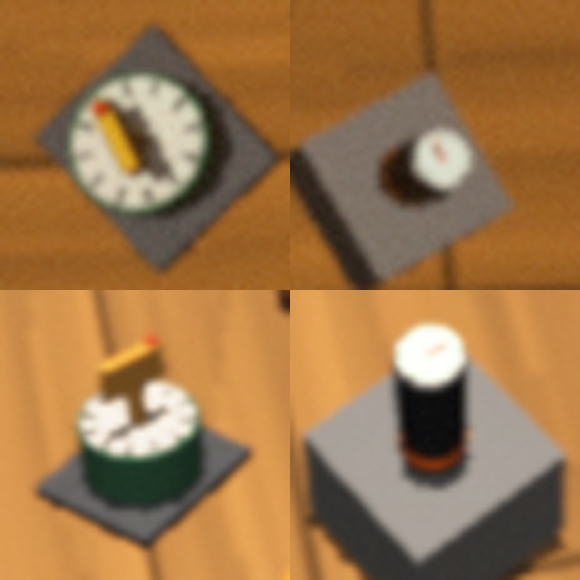

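The crop shows the key wing running from about (191,312) to (197.6,324) in top-view pixels. The gauge's dial is at (457.4,287.6) and sits in the grey rest, as chosen. Moving off now.

Request:
{"api": "arm_command", "payload": {"rows": [[[85,0.4,0.5,0.1,1],[85,0.4,0.5,0.1,1],[85,0.4,0.5,0.1,1],[85,0.4,0.5,0.1,1],[85,0.4,0.5,0.1,1],[85,0.4,0.5,0.1,1],[85,0.4,0.5,0.1,1],[85,0.4,0.5,0.1,1],[85,0.4,0.5,0.1,1],[85,0.4,0.5,0.1,1]]]}}

```text
t: 1.4
eef_pos: [0.4418, -0.3424, 0.2664]
tool_rot: [0.0, 0.851, 0.526, -0.0]
contact_force: [-0.4, 0.4, -0.2]
gripper_width: 0.998
grasp_force: 0.0
```

Run:
```python
from h import *
o=get_obs(); print(np.round(o['q'],3),o['tool_rot'])
T,Kt,Et=load('top0'); S,Ks,Es=load('side0')
a=onz(Kt,Et,191,312,.093);b=onz(Kt,Et,197.6,324,.093);print('key',(a+b)/2,np.arctan2(*(a-b)[1::-1]),np.linalg.norm(a-b))
print('gauge',onz(Kt,Et,457.4,287.6,.128),onz(Ks,Es,299,354,.128))
```

```text
[ 0.785  0.25  -0.286  1.748  0.077  1.154  0.013] [ 2.29458813e-04  8.50676330e-01  5.25689764e-01 -3.15635317e-05]
key [0.43235008 0.30012941 0.093     ] 0.5194065719811125 0.034333440353489224
gauge [ 0.48359889 -0.34466236  0.128     ] [ 0.48508159 -0.34425953  0.128     ]
```

Request:
{"api": "arm_command", "payload": {"rows": [[[85,0,0.9,0,1],[85,0,0.9,0,1],[85,0,0.9,0,1],[85,0,0.9,0,1],[85,0,0.9,0,1],[85,0,0.9,0,1],[85,0,0.9,0,1],[85,0,0.9,0,1],[85,0,0.9,0,1],[85,0,0.9,0,1]]]}}

```text
t: 2.65
eef_pos: [0.4399, 0.1979, 0.2664]
tool_rot: [0.001, 0.579, 0.815, 0.0]
contact_force: [1.8, -0.4, -0.8]
gripper_width: 0.993
grasp_force: 0.0
```

Request:
{"api": "arm_command", "payload": {"rows": [[[45,0,0.8,-0.1,1],[45,0,0.8,-0.1,1],[45,0,0,-0.1,1],[45,0,0,-0.1,1],[45,0,0,-0.1,1],[45,0,0,-0.1,1],[45,0,0,-0.1,1],[45,0,0,-0.1,1],[45,0,0,-0.1,1],[45,0,0,-0.1,1]]]}}

```text
t: 3.9
eef_pos: [0.4399, 0.2922, 0.206]
tool_rot: [0.0, 0.216, 0.976, -0.0]
contact_force: [-0.4, 0.1, -0.5]
gripper_width: 0.524
grasp_force: 0.0
```

Request:
{"api": "arm_command", "payload": {"rows": [[[45,0,0,0,1],[45,0,0,0,1],[45,0,0,0,1],[45,0,0,0,1],[45,0,0,0,1],[45,0,0,0,1],[45,0,0,0,1],[45,0,0,0,1],[45,0,0,0,1],[45,0,0,0,1]]]}}

```text
t: 5.15
eef_pos: [0.44, 0.2921, 0.2062]
tool_rot: [0.0, -0.182, 0.983, -0.0]
contact_force: [-0.3, 0.3, 0.6]
gripper_width: 0.528
grasp_force: 0.0
```

Run:
```python
from h import *
o=get_obs(); print(np.round(o['q'],3),o['eef_pos'],2*np.arctan2(o['tool_rot'][2],o['tool_rot'][1]))
im=shot('wrist','w1'); _,K,E=load('w1'); print(proj(K,E,[.4324,.3001,.093]))
```

```text
[ 0.189  0.461 -1.145  1.852  0.465  1.132  0.813] [0.43999124 0.29211039 0.20618155] 3.506787595547921
[338.24062995 221.7455868 ]
```

View pics/w1.png

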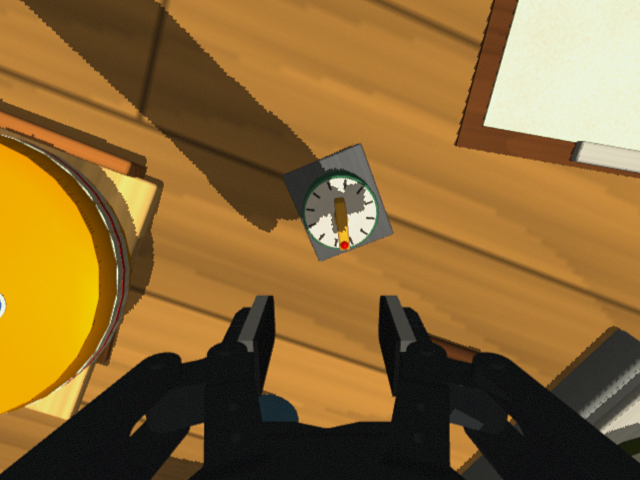

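The picture shows the wing from (339,200) to the red end at (344,245), between the open fingers' columns and about 7° off the tool axis. I'll compute the correction.

Run:
```python
from h import *
im,K,E=load('w1'); h,s,v=cv2.split(cv2.cvtColor(im,cv2.COLOR_BGR2HSV))
m=((s>110)&(v>50)).astype(np.uint8); m[:185]=0;m[255:]=0;m[:,:325]=0;m[:,360:]=0
ys,xs=np.nonzero(m); print(len(xs)); (c,wh,an)=cv2.minAreaRect(np.c_[xs,ys].astype(np.float32)); print(c,wh,an)
bx=cv2.boxPoints((c,wh,an)); P=np.array([onz(K,E,*p,.093) for p in bx]); print(P.round(4), P.mean(0))
for i in (0,1): d=P[i+1]-P[i]; print(np.linalg.norm(d),np.arctan2(d[1],d[0]))
for p in ((339,200),(344.5,245)): print(onz(K,E,*p,.093))
```

```text
681
(345.6029052734375, 226.041259765625) (59.07185363769531, 20.7728214263916) 82.09283447265625
[[0.4167 0.288  0.093 ]
 [0.4088 0.3022 0.093 ]
 [0.4514 0.3268 0.093 ]
 [0.4597 0.3119 0.093 ]] [0.43413974 0.30722172 0.093     ]
0.01624563925344874 2.075897870101044
0.049134920426163145 0.523230286546896
[0.4158061  0.29420076 0.093     ]
[0.44878113 0.31204881 0.093     ]
```

Request:
{"api": "arm_command", "payload": {"rows": [[[45,-0.125,0.16,0,1],[45,0,0,-0.4,0.8],[45,0,0,-0.4,0],[45,0,0,-0.4,0],[45,0,0,-0.4,0],[45,0,0,-0.4,0],[45,0,0,-0.4,0],[0,0,0,0,0],[0,0,0,0,0],[0,0,0,0,0]]], "newtons": 25}}

```text
t: 6.45
eef_pos: [0.4329, 0.3024, 0.0629]
tool_rot: [0.001, -0.25, 0.968, 0.001]
contact_force: [-2.9, 2.9, -1.0]
gripper_width: 0.088
grasp_force: 27.0
```

Request:
{"api": "arm_command", "payload": {"rows": [[[0,0,0,0,0],[0,0,0,0,0],[0,0,0,0,-1],[0,0,0,0,-1],[0,0,0,0,-1],[0,0,0,0,-1],[0,0,0,0,-1],[0,0,0,0,-1],[0,0,0,0,-1],[0,0,0,0,-1]]]}}

```text
t: 7.7
eef_pos: [0.4327, 0.3036, 0.0629]
tool_rot: [0.0, 0.068, 0.998, 0.002]
contact_force: [-3.7, 5.8, 2.4]
gripper_width: 0.092
grasp_force: 27.4
```

Run:
```python
from h import *
o=get_obs(); print(np.round(o['q'],3),o['eef_pos'],2*np.arctan2(o['tool_rot'][2],o['tool_rot'][1]),o['torque'],o['contact_force'])
T=shot('top','t2')
w=shot('wrist','w2')
cv2.imwrite('pics/m2.png',np.hstack([cv2.resize(T[285:355,165:235],(400,400)),w[:400,120:520]]))
```

```text
[-0.05   0.581 -0.871  1.983  0.591  0.847  0.186] [0.43268675 0.3036279  0.06290401] 3.004930713799617 [1.37058905 0.96647788 0.01977448] [-3.67911041  5.83437716  2.35710173]
```

View pics/m2.png

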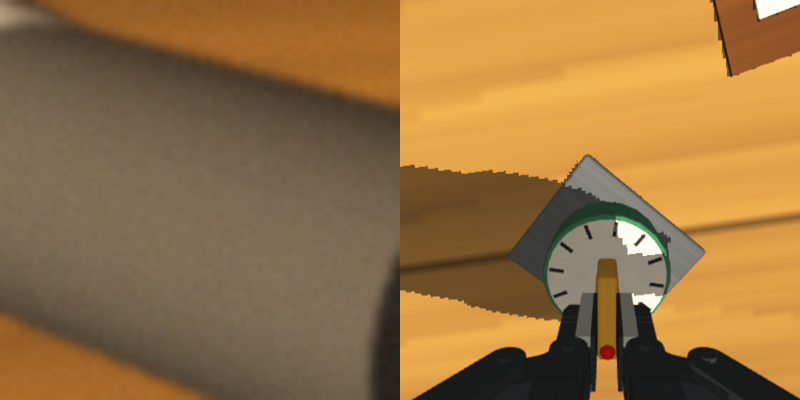

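The right-hand view shows the wing pinched squarely between the pads and turning with the tool. Continuing.

Request:
{"api": "arm_command", "payload": {"rows": [[[0,-0.01,0.02,0,-1],[0,0,0,0,-1],[0,0,0,0,-1],[0,0,0,0,-1],[0,0,0,0,-1],[0,0,0,0,-1],[0,0,0,0,-1],[0,0,0,0,-1],[0,0,0,0,-1],[0,0,0,0,-1]]]}}

```text
t: 9.05
eef_pos: [0.4334, 0.3051, 0.063]
tool_rot: [0.0, 0.452, 0.892, 0.003]
contact_force: [-0.7, 8.4, -0.3]
gripper_width: 0.094
grasp_force: 27.0
```

Request:
{"api": "arm_command", "payload": {"rows": [[[0,0,0,0,-1],[0,0,0,0,-1],[0,0,0,0,-1],[0,0,0,0,-1],[0,0,0,0,-1],[0,0,0,0,-1],[0,0,0,0,-1],[0,0,0,0,-1],[0,0,0,0,-1],[0,0,0,0,-1]]]}}

```text
t: 10.3
eef_pos: [0.4349, 0.3056, 0.063]
tool_rot: [-0.001, 0.763, 0.646, 0.004]
contact_force: [4.1, 9.1, -5.4]
gripper_width: 0.09
grasp_force: 26.5
```

Run:
```python
from h import *
o=get_obs(); print(np.round(o['q'],3),o['eef_pos'],2*np.arctan2(o['tool_rot'][2],o['tool_rot'][1]),o['torque'],o['contact_force'])
```

```text
[-0.33   0.475 -0.496  1.997  0.327  0.739 -1.19 ] [0.43494632 0.30556758 0.06299809] 1.4042749160811245 [ 1.92294941 -0.82772977  0.12316132] [ 4.1177503  9.1352157 -5.3837163]
```

Request:
{"api": "arm_command", "payload": {"rows": [[[0,0.01,0.03,0,-1],[0,0.01,0.02,0,-1],[0,0,0,0,-1],[0,0,0,0,-1],[0,0,0,0,-1],[0,0,0,0,-1],[0,0,0,0,-1],[0,0,0,0,-1],[0,0,0,0,-1],[0,0,0,0,-1]]]}}

```text
t: 11.55
eef_pos: [0.4364, 0.3049, 0.0629]
tool_rot: [0.0, 0.955, 0.297, 0.002]
contact_force: [3.6, -0.8, 0.9]
gripper_width: 0.094
grasp_force: 27.2
```

Run:
```python
from h import *
o=get_obs(); print(np.round(o['q'],3),o['eef_pos'],2*np.arctan2(o['tool_rot'][2],o['tool_rot'][1]),o['torque'],o['contact_force'])
```

```text
[-0.485  0.449 -0.302  2.003  0.202  0.715 -1.88 ] [0.43640839 0.30490539 0.06289697] 0.6021543221654553 [-0.01391189 -0.85647218  0.08463791] [ 3.63881137 -0.78494897  0.93245582]
```

Request:
{"api": "arm_command", "payload": {"rows": [[[0,0.02,0,0,-0.6],[0,0,0,0,-0.6],[0,0,0,0,-0.6],[0,0,0,0,-0.5],[0,0,0,0,-0.5],[0,0,0,0,-0.5],[0,0,0,0,-0.4],[0,0,0,0,-0.4],[0,0,0,0,0],[0,0,0,0,0]]]}}

```text
t: 12.8
eef_pos: [0.4366, 0.3049, 0.063]
tool_rot: [0.001, 0.99, 0.141, 0.002]
contact_force: [1.2, -2.4, 7.1]
gripper_width: 0.092
grasp_force: 82.6
```

Run:
```python
from h import *
o=get_obs(); print(np.round(o['q'],3),o['eef_pos'],2*np.arctan2(o['tool_rot'][2],o['tool_rot'][1]),o['torque'],o['contact_force'])
w=shot('wrist','w3'); cv2.imwrite('pics/m3.png',w[100:480,120:520])
```

```text
[-0.547  0.442 -0.225  2.006  0.151  0.708 -2.155] [0.43659597 0.30488026 0.06296654] 0.2820786459405578 [-0.47584336 -0.36372767  1.70872736] [ 1.20097974 -2.44684069  7.13373926]
```

View pics/m3.png

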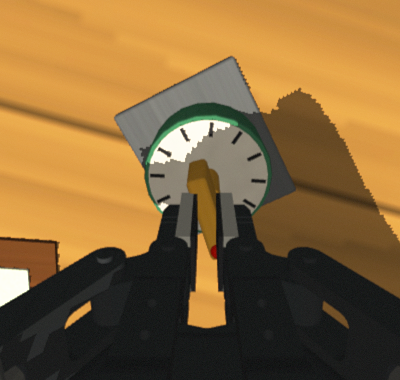

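The wing is now skewed between the pads, the torque is 1.7 N m and the pad force 83 N, so the key is at its stop. Releasing, and going to the gauge.

Request:
{"api": "arm_command", "payload": {"rows": [[[50,0,0,0,0],[50,0,0,0,0],[50,0,0,0,0],[50,0,0,0.5,0],[50,0,0,0.5,0],[50,0,0,0.5,0],[70,0,0,0.5,0],[70,0,-0.5,0.6,-0.5],[70,0,-0.7,0.5,-0.5],[70,0.1,-0.9,0.2,-0.5]]], "newtons": 25}}

```text
t: 14.1
eef_pos: [0.4412, 0.1793, 0.2617]
tool_rot: [-0.001, 0.997, 0.079, 0.001]
contact_force: [1.6, -0.8, -0.6]
gripper_width: 0.818
grasp_force: 0.0
```

Request:
{"api": "arm_command", "payload": {"rows": [[[70,0.1,-0.9,0,-0.5],[70,0.1,-0.9,0,-0.5],[70,0.1,-0.9,0,-0.5],[70,0.1,-0.9,0,-0.5],[70,0.1,-0.9,0,0],[70,0.1,-0.9,0,0],[70,0.1,-0.9,0,0],[70,0,-0.9,0,0],[70,0,-0.9,0,0],[70,0,-0.4,0,0]]]}}

```text
t: 15.35
eef_pos: [0.4815, -0.3342, 0.2596]
tool_rot: [0.0, 1.0, -0.003, -0.001]
contact_force: [1.8, -0.2, -0.3]
gripper_width: 0.816
grasp_force: 0.0
```

Run:
```python
from h import *
o=get_obs(); print(np.round(o['q'],3),o['eef_pos'],2*np.arctan2(o['tool_rot'][2],o['tool_rot'][1]))
w=shot('wrist','w4'); T=shot('top','t4'); _,K,E=load('w4'); print(proj(K,E,[.4843,-.3445,.128]))
cv2.imwrite('pics/m4.png',np.hstack([cv2.resize(T[290:350,170:230],(380,380)),w[20:400,110:520]]))
```

```text
[ 0.281  0.287  0.274  1.726 -0.083  1.141 -0.999] [ 0.48153471 -0.33416693  0.25956288] -0.006610051046599852
[339.42231171 219.44709481]
```

View pics/m4.png

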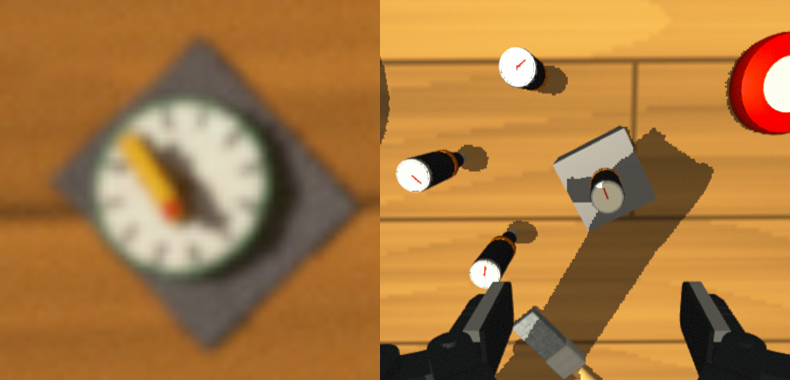

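The left crop shows the wing turned about 3.1 rad to its stop. On the right, the rest's gauge dial is at wrist pixel (337,217), within about 1.6 mm of the prediction. Going down to grip.

Request:
{"api": "arm_command", "payload": {"rows": [[[70,0.06,-0.16,-0.4,0],[65,0,0,-0.5,0],[60,0,0,-0.5,0],[60,0,0,-0.5,0],[60,0,0,-0.5,0],[60,0,0,-0.4,0],[60,0,0,-0.3,0],[20,0,0,0,0],[20,0,0,0,0],[20,0,0,0,0]]], "newtons": 25}}

```text
t: 16.7
eef_pos: [0.487, -0.3404, 0.0747]
tool_rot: [0.0, 1.0, -0.001, 0.001]
contact_force: [-0.5, 0.9, -1.5]
gripper_width: 0.344
grasp_force: 24.7
```

Request:
{"api": "arm_command", "payload": {"rows": [[[20,0,0,0,0],[20,0,0,0,0],[20,0,0,0.2,0],[20,0,0,0.2,0],[20,-0.05,0,0,0],[20,-0.05,0,0,0],[20,-0.05,0,0,0],[20,-0.05,0,0,0],[20,-0.05,0,0,0],[20,-0.05,0,0,0]]]}}

```text
t: 17.95
eef_pos: [0.4685, -0.3408, 0.098]
tool_rot: [0.0, 1.0, -0.001, 0.0]
contact_force: [2.9, -3.3, -2.3]
gripper_width: 0.342
grasp_force: 24.8
```

Run:
```python
from h import *
o=get_obs(); print(o['eef_pos'],o['torque'],o['contact_force'])
w=shot('wrist','w5'); T=shot('side','s5'); 
cv2.imwrite('pics/m5.png',np.hstack([cv2.resize(T[310:430,230:370],(443,380)),w[100:480,160:516]]))
```

```text
[ 0.46853354 -0.34078888  0.09800815] [-0.81014976 -0.71721754 -0.01066533] [ 2.88044178 -3.32105231 -2.25288045]
```

View pics/m5.png

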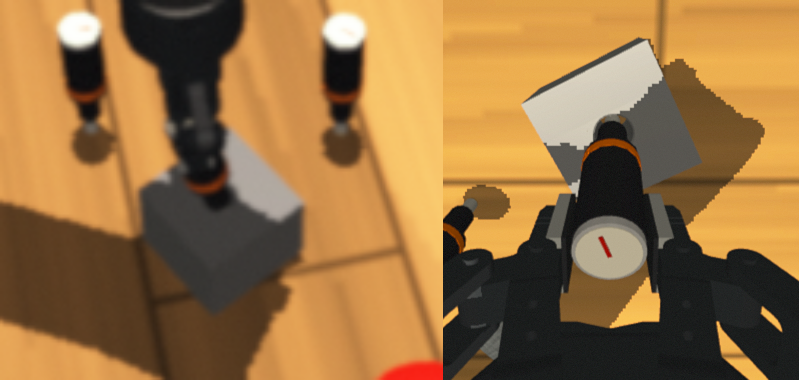

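The gauge is held and visibly tilted: the dial is at wrist pixel (326,347), the orange ring's ends average (328.5,254), and the nose is still in the hole. Now the angle.

Run:
```python
from h import *
im,K,E=load('w5'); y=-.3408
def ony(u,v): o,d=ray(K,E,u,v); return o+d*(y-o[1])/d[1]
def plane(u,v):
    o,d=ray(K,E,u,v); print('d',d)
G=np.array([.4685,y,.1167]); print(proj(K,E,G))
for t in (0,5,10,15,20):
    a=np.array([-np.sin(np.radians(t)),0,np.cos(np.radians(t))])
    print(t,proj(K,E,G+.035*a).round(0),proj(K,E,G-.028*a).round(0),proj(K,E,G-.033*a).round(0))
h,s,v=cv2.split(cv2.cvtColor(im,cv2.COLOR_BGR2HSV))
m=((h<14)&(s>170)&(v>60)).astype(np.uint8); m[:215]=0;m[300:]=0;m[:,:285]=0;m[:,370:]=0
ys,xs=np.nonzero(m);print(xs.min(),xs.max(),ys.min(),ys.max(),ys[xs<xs.min()+4].mean(),ys[xs>xs.max()-4].mean())
m=((s<60)&(v>120)).astype(np.uint8); m[:305]=0;m[395:]=0;m[:,:285]=0;m[:,370:]=0
c=max(cv2.findContours(m,0,2)[0],key=cv2.contourArea); print(cv2.fitEllipse(c))
```

```text
[328.1154717  304.53279534]
0 [329. 349.] [328. 280.] [328. 276.]
5 [329. 356.] [328. 276.] [328. 272.]
10 [329. 362.] [328. 272.] [328. 267.]
15 [329. 368.] [328. 268.] [328. 262.]
20 [329. 373.] [328. 264.] [328. 258.]
298 357 238 270 261.5769230769231 260.61290322580646
((325.7693176269531, 350.705322265625), (55.60818099975586, 74.51775360107422), 91.82209014892578)
```

Request:
{"api": "arm_command", "payload": {"rows": [[[20,0,0,0.2,0],[20,0,0,0.3,0],[20,0,0,0.4,0],[20,0,0,0.4,0],[20,0,0,0.4,0],[20,0,0,0.4,0],[20,0,0,0,0],[20,0,0,0,0],[20,0,0,0,0],[20,0,0,0,0]]]}}

```text
t: 19.3
eef_pos: [0.4681, -0.34, 0.223]
tool_rot: [-0.0, 1.0, -0.001, -0.001]
contact_force: [-0.5, -0.7, -2.6]
gripper_width: 0.34
grasp_force: 25.0
```

Run:
```python
from h import *
o=get_obs(); print(o['eef_pos'],o['torque'],o['contact_force'])
w=shot('wrist','w6'); T=shot('side','s6'); 
cv2.imwrite('pics/m6.png',np.hstack([cv2.resize(T[230:390,230:390],(400,400),interpolation=cv2.INTER_CUBIC),w[80:480,120:520]]))
```

```text
[ 0.46808017 -0.33999363  0.2230287 ] [ 0.0375773   0.00561705 -0.01063526] [-0.48281535 -0.71024778 -2.64190207]
```

View pics/m6.png

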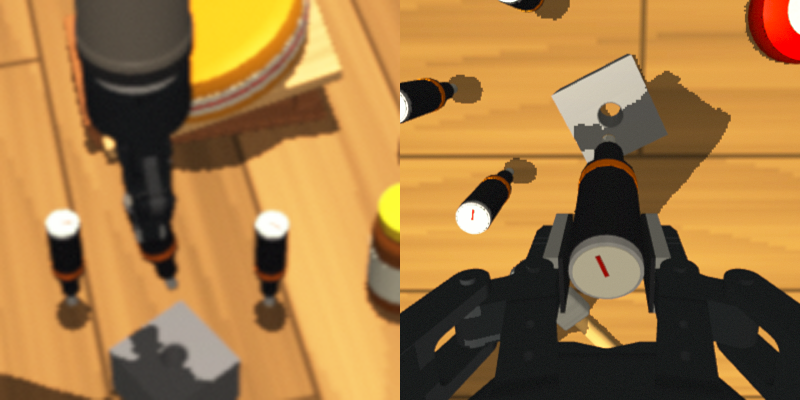

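The gauge is out of its rest and tilted. The tip is at about (299,345) in the side view and (329,218) in the wrist view, and the dial at (325,348) in the wrist view.

Run:
```python
from h import *
from scipy.optimize import least_squares
_,Kw,Ew=load('w6'); _,Ks,Es=load('s6')
im=cv2.imread('pics/w6.png')
G=np.array([.4681,-.340,.2417])
o,d=ray(Ks,Es,299.2,344.8); t=o+d*(-.34-o[1])/d[1]; print('tip side',t, 'dist',np.linalg.norm(t-G),'tilt',np.degrees(np.arctan2(t[0]-G[0],G[2]-t[2])))
def f(p):
    a=np.array([-np.sin(p[0]),0,np.cos(p[0])]); c=G+[p[1],0,0]+a*p[2]
    return np.r_[(proj(Ks,Es,c-.086*a)-[299.2,344.0])[0],(proj(Kw,Ew,c+.035*a)-[325,348])[1],(proj(Kw,Ew,c-.086*a)-[329,218])[1],p[1]/.002,p[2]/.003]
r=least_squares(f,[.2,0,0]); print(np.degrees(r.x[0]),r.x[1:],f(r.x))
print(tri(ray(Ks,Es,299.2,344.0),ray(Kw,Ew,329,218)))
_,Ka,Ea=load('w4'); print(proj(Kw,Ew,[.485,-.3437,.06]))
```

```text
tip side [ 0.48701284 -0.34        0.15374433] dist 0.08996607510126843 tilt 12.13535498889777
10.402164777990018 [ 0.00260104 -0.00433664] [ 0.00988819  0.21808997  0.11062847  1.30051835 -1.44554603]
(array([ 0.48752826, -0.34063139,  0.15688645]), np.float64(0.0011861025681309664))
[331.46560505 196.25517962]
```

The tilt is about 11°. I'll retrace the lift into the hole and add about 5°.

Request:
{"api": "arm_command", "payload": {"rows": [[[20,0,0,-0.5,0],[20,0,0,-0.5,0],[20,0,0,-0.4,0],[20,0,0,-0.3,0],[20,0,0,-0.3,0],[20,0,0,-0.05,0],[20,-0.04,0,0,0],[20,-0.04,0,0,0],[20,-0.02,0,0,0],[20,0,0,0,0]]]}}

```text
t: 20.65
eef_pos: [0.463, -0.3409, 0.1016]
tool_rot: [0.001, 1.0, -0.001, 0.001]
contact_force: [2.5, -1.6, -0.7]
gripper_width: 0.344
grasp_force: 25.0
```

Request:
{"api": "arm_command", "payload": {"rows": [[[20,0,0,0.2,0],[20,0,0,0.3,0],[20,0,0,0.4,0],[20,0,0,0.4,0],[20,0,0,0.4,0],[20,0,0,0.4,0],[20,0,0,0,0],[20,0,0,0,0],[20,0,0,0,0],[20,0,0,0,0]]], "newtons": 40}}

```text
t: 21.9
eef_pos: [0.4621, -0.34, 0.2261]
tool_rot: [-0.0, 1.0, -0.001, -0.001]
contact_force: [0.1, 0.7, -1.8]
gripper_width: 0.335
grasp_force: 42.4
```

Run:
```python
from h import *
o=get_obs(); print(o['eef_pos'],o['torque'],o['contact_force'])
w=shot('wrist','w7'); T=shot('side','s7'); 
cv2.imwrite('pics/m7.png',np.hstack([cv2.resize(T[290:370,260:340],(400,400),interpolation=cv2.INTER_CUBIC),w[80:480,120:520]]))
```

```text
[ 0.46210153 -0.34001854  0.22606841] [-0.00492246 -0.02634132 -0.01838378] [ 0.13623044  0.72116012 -1.7830784 ]
```

View pics/m7.png

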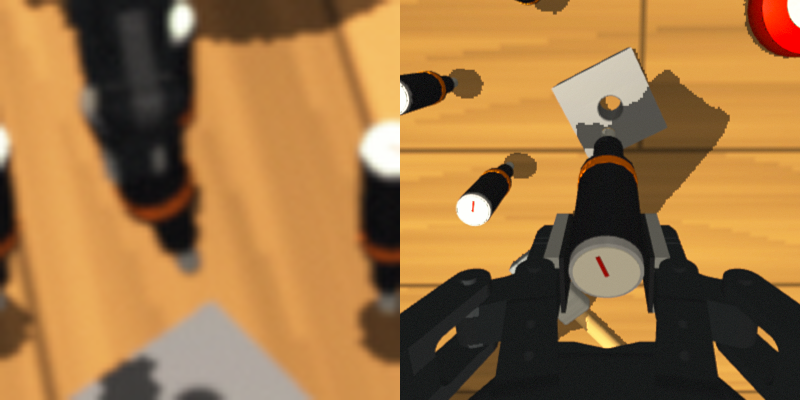

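The tip is now at about (297.8,343.6) in the side view and (328,211) in the wrist view, with the dial at (326,347).

Run:
```python
from h import *
from scipy.optimize import least_squares
_,Kw,Ew=load('w7'); _,Ks,Es=load('s7')
G=np.array([.4621,-.340,.2448]); S=np.array([297.8,343.0])
o,d=ray(Ks,Es,*S); t=o+d*(-.34-o[1])/d[1]; print('tip side',t, np.linalg.norm(t-G),np.degrees(np.arctan2(t[0]-G[0],G[2]-t[2])))
def f(p):
    a=np.array([-np.sin(p[0]),0,np.cos(p[0])]); c=G+[p[1],0,0]+a*p[2]
    return np.r_[(proj(Ks,Es,c-.086*a)-S),(proj(Kw,Ew,c+.035*a)-[325,347])[1],(proj(Kw,Ew,c-.086*a)-[328,211])[1],p[1]/.002,p[2]/.003]
r=least_squares(f,[.2,0,0]); print(np.degrees(r.x[0]),r.x[1:],f(r.x))
print(tri(ray(Ks,Es,*S),ray(Kw,Ew,328,211)))
```

```text
tip side [ 0.4843027  -0.34        0.16083526] 0.08685065722283913 14.811645711899208
12.664198592162967 [ 0.00389225 -0.00454124] [ 0.80102402  1.1247611   0.35129054  0.31326305  1.94612439 -1.51374784]
(array([ 0.4855527 , -0.33972235,  0.15941283]), np.float64(0.0025180156527232355))
```

The tilt is about 14°, close to square. Carrying the gauge to hover over the spot.

Request:
{"api": "arm_command", "payload": {"rows": [[[20,0.15,0.3,0.4,0],[20,0.15,0.5,0.4,0],[20,0.15,0.7,0,0],[20,0.15,0.8,0,0],[20,0.15,0.9,0,0],[20,0.15,0.9,0,0],[20,0.15,0.9,0,0],[20,0.15,0.8,0,0],[20,0.15,0.6,-0.3,0],[20,0.14,0.4,-0.3,0]]]}}

```text
t: 23.25
eef_pos: [0.5521, 0.0701, 0.2385]
tool_rot: [-0.0, 1.0, 0.0, 0.0]
contact_force: [0.7, -0.3, -2.8]
gripper_width: 0.339
grasp_force: 42.3
```

Request:
{"api": "arm_command", "payload": {"rows": [[[20,0,0,0,0],[20,0,0,-0.2,0],[20,0,0,-0.2,0],[20,0,0,-0.1,0],[20,0,0,0,0],[20,0,0,0,0],[20,0,0,0,0],[20,0,0,0,0],[20,0,0,0,0],[20,0,0,0,0]]]}}

```text
t: 24.5
eef_pos: [0.552, 0.0677, 0.209]
tool_rot: [0.0, 1.0, -0.001, 0.0]
contact_force: [-0.1, 0.4, -2.5]
gripper_width: 0.333
grasp_force: 42.2
```

Run:
```python
from h import *
o=get_obs(); print(o['eef_pos'],o['torque'],o['contact_force'])
w=shot('wrist','w8'); T=shot('side','s8'); _,Ks,Es=load('s8'); _,Kw,Ew=load('w8'); p=np.array(o['eef_pos'])+[.0225,0,-.067]; print(p,proj(Ks,Es,p),proj(Kw,Ew,p))
cv2.imwrite('pics/m8.png',np.hstack([cv2.resize(T[160:260,250:350],(400,400),interpolation=cv2.INTER_CUBIC),w[80:480,120:520]]))
```

```text
[0.55195768 0.06770871 0.2089747 ] [-0.02228146  0.01478131 -0.03111737] [-0.06975682  0.35788953 -2.48110727]
[0.57445768 0.06770871 0.1419747 ] [299.87616031 211.85291731] [327.56681342 214.18727237]
```

View pics/m8.png

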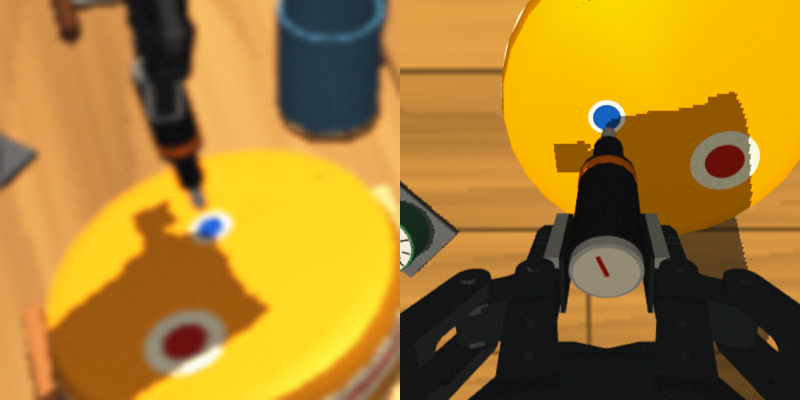

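The tip is just above the blue spot: tip (299.5,211) and spot (302.5,217) in the side view, tip (327,210) and spot (326,197) in the wrist view.

Run:
```python
from h import *
im,Kw,Ew=load('w8'); _,Ks,Es=load('s8')
h,s,v=cv2.split(cv2.cvtColor(im,cv2.COLOR_BGR2HSV)); m=((h>100)&(h<125)&(s>150)).astype(np.uint8); m[:175]=0;m[225:]=0;m[:,:290]=0;m[:,360:]=0
c=cv2.findContours(m,0,2)[0]; c=max(c,key=cv2.contourArea); (u,v_),ax,_=cv2.fitEllipse(cv2.convexHull(c)); print(u,v_,ax)
print('spot wrist',onz(Kw,Ew,u,v_,.124), 'tri',tri(ray(Kw,Ew,u,v_),ray(Ks,Es,302.5,216.7)))
print('tip tri',tri(ray(Kw,Ew,327.5,210),ray(Ks,Es,299.5,210.3)))
```

```text
326.3394470214844 196.90524291992188 (23.498632431030273, 26.500797271728516)
spot wrist [0.5827649  0.06852204 0.124     ] tri (array([0.58185103, 0.06875913, 0.12263867]), np.float64(0.0013925358715669496))
tip tri (array([0.5759446 , 0.06854293, 0.14553333]), np.float64(0.004446900204863892))
```

Request:
{"api": "arm_command", "payload": {"rows": [[[20,0.02,0,-0.07,0],[20,0.02,0,-0.07,0],[20,0.02,0,-0.07,0],[20,0.01,0,-0.05,0],[20,0.005,0,-0.016,0],[20,0.005,0,-0.016,0],[20,0.005,0,-0.016,0],[20,0.005,0,-0.016,0],[20,0,0,0,0],[20,0,0,0,0]]]}}

```text
t: 25.85
eef_pos: [0.5574, 0.0677, 0.1895]
tool_rot: [0.0, 1.0, -0.001, 0.0]
contact_force: [-0.4, -0.6, -1.5]
gripper_width: 0.332
grasp_force: 42.2
```

Run:
```python
from h import *
o=get_obs(); print(o['eef_pos'],o['torque'],o['contact_force'])
```

```text
[0.55737886 0.0676815  0.1895116 ] [0.00472177 0.05061605 0.03385249] [-0.41311832 -0.55721807 -1.53103217]
```

Request:
{"api": "arm_command", "payload": {"rows": [[[20,0.005,0,-0.016,0],[20,0.004,0,-0.016,0],[20,0.004,0,-0.016,0],[20,0.004,0,-0.016,0],[20,0,0,0,0],[20,0,0,0,0],[20,0,0,0,0],[20,0,0,0,0],[20,0,0,0,0],[20,0,0,0,0]]]}}

```text
t: 27.1
eef_pos: [0.5584, 0.0677, 0.1856]
tool_rot: [0.0, 1.0, -0.001, 0.0]
contact_force: [-0.1, 0.2, 0.5]
gripper_width: 0.335
grasp_force: 42.3
```

Run:
```python
from h import *
import time
L=[]
for i in range(4):
    w=shot('wrist','w9'); L.append(get_obs()['contact_force'])
print(np.mean(L,0),np.std(L,0)); o=get_obs(); print(o['eef_pos'],o['torque'])
```

```text
[-0.5118456  -0.15523933  0.09564085] [0.22391696 0.25709868 0.56913193]
[0.55835161 0.06768818 0.18563059] [-0.06347784  0.09237997  0.00804697]
```

Request:
{"api": "arm_command", "payload": {"rows": [[[20,0.004,0,-0.016,0],[20,0.004,0,-0.016,0],[20,0.004,0,-0.016,0],[20,0,0,0,0],[20,0,0,0,0],[20,0,0,0,0],[20,0,0,0,0],[20,0,0,0,0],[20,0,0,0,0],[20,0,0,0,0]]]}}

```text
t: 28.55
eef_pos: [0.5591, 0.0677, 0.1828]
tool_rot: [0.0, 1.0, -0.001, 0.0]
contact_force: [-1.0, -0.6, 0.4]
gripper_width: 0.334
grasp_force: 42.4
```

Run:
```python
from h import *
L=[]
for i in range(8):
    w=shot('wrist','w10'); L.append(get_obs()['contact_force'])
T=shot('side','s10')
print(np.mean(L,0),np.std(L,0)); o=get_obs(); print(o['eef_pos'],o['torque'],o['grasp_force'])
cv2.imwrite('pics/m10.png',np.hstack([cv2.resize(T[170:250,260:340],(400,400),interpolation=cv2.INTER_CUBIC),cv2.resize(w[150:390,220:460],(400,400))]))
```

```text
[-0.93647766 -0.28346283  1.05980558] [0.3720806  0.51930818 0.42294926]
[0.55910105 0.0676851  0.18273804] [-0.10466089  0.19237599  0.02784243] 42.42108464241028
```

View pics/m10.png

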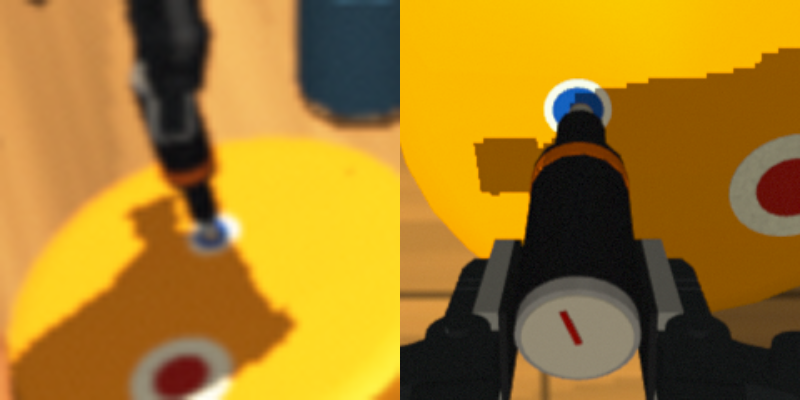

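The tip sits in the middle of the blue spot (side crop (212,235) against spot centre (211,234)). The contact force is about 3.4 N, which means the plunger is about 8 mm in. Handing in.

```bash
python3 -c "
from h import *
print(job.hand_in())"
```

```text
the job is handed in; nothing more can be done
None
```

I wound the key to its stop and handed in with the gauge held still on the blue spot, pressing about 3.4 N (plunger about half-way in by the spring figures) at an axis measured 13–15° from vertical before the press; the judge's verdict wasn't shown.

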